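# Clear the test drawer and push it home

### The job

The tester's fixture drawer has been left open with a gearbox housing still standing in it, too tall to pass under the cabinet top. Lift the housing out and stand it upright in the shallow tray without dropping it, then push the drawer fully home, without slamming it, until it snaps into its detent. Leave the parts bin, the scanner and the canister as they stand, and mind the shelf that overhangs the drawer.

Things in the scene. Friction and masses are not known exactly. Their poses are not given: they have to be found in the camera images.
- cabinet (a point): Point on the table below the middle of the shut drawer's front face. Its x axis points into the fixed grey steel cabinet (the drawer slides out along -x), y along the front. Cabinet: 226 mm wide, x +15 to +280 mm, 175 high (60 mm dark plinth below), its 12 mm thick top (z 163 to 175 mm) over the drawer. A white shelf stands over it on two 30 mm posts (x +32, y +-96 mm).
- shelf_edge (a point): Middle of the lower front edge of the white shelf, 305 mm above the table, 60 mm out from the cabinet point. Shelf: 250 mm wide, 16 mm thick, 110 mm deep: it overhangs the shut drawer's front by 60 mm. A flat box fixed on it reaches 333 mm.
- drawer (a joint): How far the drawer is open, in m: 0 is fully home, 0.24 fully out. A spring detent resists with about 5 N between 20 and 10 mm open; past that it pulls the drawer home against its stop. Needs 1 to 4 N elsewhere, more the faster it is pushed.
- drawer_front (a point): Centre of the outer face of the drawer's plain grey front panel (no handle; 226 mm wide, 15 thick, from 67 to 155 mm above the table; point at 111 mm). x axis points into the cabinet, the way to push; with the drawer home it is right above the cabinet point. Behind it an open drawer, 170 wide, 250 long, floor top at 80 mm, 6 mm walls up to 119 mm above the table.
- housing: Loose cast-aluminium gearbox housing, round, standing upright in the drawer: base flange 72 mm diameter and 14 mm high, body 62 mm diameter up to 72 mm, shoulder to 84 mm, then a plain neck 44 mm diameter from 84 mm to its top at 145 mm. Origin at the centre of its underside, z up its axis. 0.3 to 0.65 kg.
- tray: Shallow open grey plastic tray fixed on the table, 170 x 170 mm outside, 22 mm high, walls and floor 5 mm. Origin at the centre of its underside.
- bin: Deep open grey plastic parts bin, 140 x 140 mm, 75 mm high, loose; leave alone. Origin at the centre of its underside. It stands on the other side of the tester from the tray; which side is which varies.
- scanner: Black hand scanner on a round 90 mm foot, 146 mm high, loose; leave alone. Origin under its foot.
- canister: Dark steel canister, 72 mm diameter, 130 mm high, loose; leave alone. Origin under its foot.
Mind the look-alikes: they are no part of the job. What is meant by the housing is not pink, and is the larger of those in its own colour.

How it is judged:
By the outcome, as a careful person would: the job done as asked, in the order asked, and still so for the second after the job is handed in, with the robot touching nothing.
It also fails if it takes over 72 s, if anything falls off the work surface, if the arm or the gripper's body presses on something with over 40 N, if the wrist force passes 120 N, or if a joint passes its speed limit or range.

### The arm

A 7-joint arm with a two-finger parallel gripper is mounted at the origin on the work surface. World frame = base frame: x ahead of the robot, y to its left, z up, the work surface at z = 0. Lengths are in m, angles in rad, forces in N, time in s.
With the tool pointing down it reaches from about 0.425 to 0.975 m from the base axis. Payload 16.7 kg.
Tool frame: the origin (TCP) lies on the mounting face of the last link; the fingertips stand 173 mm ahead of it and the grasp point (between the pads) lies 155 mm ahead of it; z points along the fingers, y is the line along which they close (so a half turn about z gives the same grasp; the last joint's range is limited). The gripper opens to 85 mm and grips with 20 to 120 N. Pads are 22 mm wide; open, the fingers measure 114 mm over their backs; the gripper's body (76 mm by 85 mm) begins 54 mm behind the grasp point. The pads swing forward as they close: fully open they stand 13 mm farther back than shut.
Start: joints at [1.131, 0.426, 0.074, 1.606, -0.034, 1.111, -0.067], TCP at [0.194, -0.647, 0.405] pointing down, gripper open.
Joint ranges: [-2.85, 2.85], [-0.5, 2.14], [-1.23, 1.37], [0.21, 2.46], [-1.02, 4.16], [0.16, 2.05], [-2.73, 2.73]. Speed limits (rad/s): [1.89, 1.89, 2.39, 2.39, 3.01, 3.01, 3.01].

### API

Orientations are given as a unit quaternion [x, y, z, w].
In Python, from rig import sense, optics, order gives the robot as it stands.
- The arm moves only by the shell command python3 -m inch 'ROWS' [OPENING]. ROWS is JSON, a list of rows, each an object with "delta_pos": the shift along the tool's x, y, z in m, a list of three; "twist": the turn, a rotation vector about the tool's x, y, z in rad, a list of three. A call has 1 to 10 rows; each row shifts and turns the commanded pose from where the row before left it, along the tool's axes as they then stand; what a row does not reach is not made up. A row lasts 1/8 s, in which the tool goes at most 62.5 mm and 10.7 degrees, less where a joint would pass 70% of its speed; a pose out of reach is approached as far as the arm can. A call with a gripper value outside its range is refused whole. OPENING is the opening, from 0 (shut) to 1 (fully open), set as the call begins (- or left out, the last holds). The fingers move at their own pace and stop on an object; the grip force is fixed at half the most. Time passes only in rows, so rows that do not move let the fingers close. It gives the time, the measured TCP pose, the force, the opening and the grip force at its end, in the units of the state.
- sense(): the state, without advancing time (a new reading comes with each control period).
- optics.camera(name): name is "scene" or "side" or "wrist"; returns (picture, depth): 480x640x3 uint8, red, green, blue; 480x640 float32, m along the optical axis (not along the pixel's ray), 0 where there is no reading.
- optics.calibration(name): a dict with "fx", "fy", "cx", "cy" (pixels), "T" (4x4, takes a point from camera to world coordinates). Camera axes: x right, y down, z forward; pixel columns grow to the right and rows downward; lengths in m; the calibration is good to about 2 mm. A picture is of the moment at which its call begins: read the wrist's pose just before it. calibration takes no time and is no camera call; for the wrist camera it gives the pose at the moment of the call.
- order.job_done(): hands the job in; it is judged then, once.
The state is a dict: "clock": time; "joint_pos": joint angles; "dq": joint speeds; "tau": joint torques, N m; "ee_pos": TCP position; "eef_rot": TCP orientation; "ft_force": force on the tool from outside, world axes, zero at the start; "torque": the same for the moment, N m; "width": finger opening in m; "finger_force": force on a finger pad.
Only numpy, scipy, OpenCV 4.12 (cv2) and the standard library are available. Lean on these libraries where they do the work, as an engineer would, in place of code of your own. Each camera call takes 0.05 s, during which the arm holds its last target. There are 200 camera calls.

## Working session

There is one attempt and no reset: what is moved stays moved. The work goes in short steps, Python scripts to look and compute and a shell command to move; the robot and the scene stay as the last step left them, time stands still between calls to the robot, and variables do not carry over. Pictures are saved under pics/ and viewed, at most 10 in all, crops included, and the job is handed in when it is done.

```bash
mkdir -p pics; ls; cat > h.py <<'E'
import numpy as np, cv2
from rig import sense, optics, order
def snap(n, f):
    p,d=optics.camera(n); c=optics.calibration(n)
    cv2.imwrite(f'pics/{f}.png',p[:,:,::-1]); np.savez(f'pics/{f}.npz',p=p,d=d,T=c['T'],k=[c['fx'],c['fy'],c['cx'],c['cy']])
def cloud(f):
    z=np.load(f'pics/{f}.npz'); d=z['d']; fx,fy,cx,cy=z['k']; v,u=np.mgrid[:480,:640]
    P=np.stack([(u-cx)/fx*d,(v-cy)/fy*d,d],-1)@z['T'][:3,:3].T+z['T'][:3,3]
    P[d==0]=np.nan; return P,z['p']
E
python3 - <<'E'
from h import *
for n in('scene','side'): snap(n,n+'1')
a=cv2.imread('pics/scene1.png');b=cv2.imread('pics/side1.png')
s=sense(); print(s)
for n in('scene','side'): print(np.round(optics.calibration(n)['T'],3))
E
```

```text
pics
{'clock': 0.1, 'joint_pos': array([ 1.13049193,  0.42662958,  0.07386545,  1.60655389, -0.03407287,
        1.11078343, -0.06709379]), 'dq': array([ 0.00054864,  0.00108711, -0.00033925, -0.00223402,  0.00092258,
        0.0011552 ,  0.0001999 ]), 'tau': array([ 8.86046008e-03, -9.51521802e+01,  3.77123147e+00, -4.64398599e+01,
        1.95379631e-02,  6.54049465e-03,  4.98493466e-05]), 'ee_pos': array([ 0.1934651 , -0.64649943,  0.40410269]), 'eef_rot': array([ 9.89449370e-01,  1.44877996e-01, -1.32205812e-04, -5.41645835e-04]), 'ft_force': array([ 0.50910215,  0.32450048, -0.43918841]), 'torque': array([-0.00708742,  0.0441543 ,  0.02227727]), 'finger_force': 0.0, 'width': 0.0854566701329409}
[[ 0.979 -0.192  0.074  0.479]
 [-0.206 -0.927  0.313 -0.366]
 [ 0.008 -0.321 -0.947  1.268]
 [ 0.     0.     0.     1.   ]]
[[-0.995 -0.055  0.086  0.472]
 [-0.102  0.609 -0.787  0.744]
 [-0.009 -0.791 -0.611  0.781]
 [ 0.     0.     0.     1.   ]]
```

View pics/scene1.png

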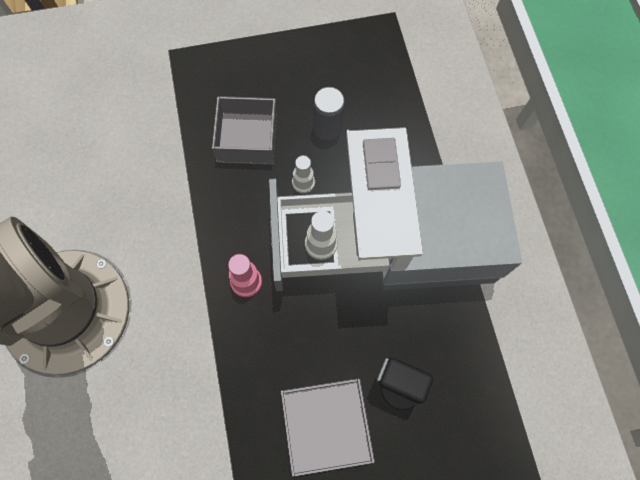

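View pics/side1.png

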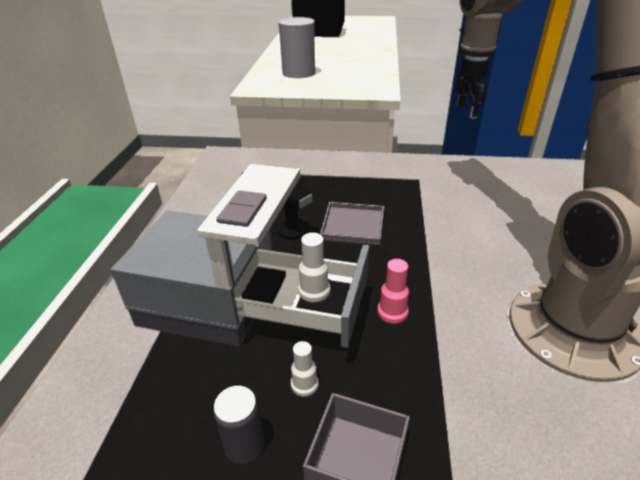

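The scene view shows three look-alikes: pink at (242,275), a small white one at (303,175) on the table, and a large white one at (320,232) in the drawer. The one in the drawer fits, being not pink and the larger of the white pair. The tray is at (327,427), the scanner at (404,383), the bin at (245,130) and the canister at (328,110). I'll confirm with a crop and measure.

```bash
python3 - <<'E'
from h import *
a=cv2.imread('pics/scene1.png')
cv2.imwrite('pics/crop1.png',cv2.resize(a[140:310,210:430],None,fx=3.5,fy=3.5,interpolation=cv2.INTER_CUBIC))
P,p=cloud('scene1'); Q,q=cloud('side1')
def at(P,u,v): return np.round(np.nanmedian(P[v-1:v+2,u-1:u+2].reshape(-1,3),0),3)
for n,u,v in [('hneck',322,220),('pinktop',239,265),('smalltop',303,163),('traymid',327,427),('front',274,235),('fronttopA',273,184),('fronttopB',278,284),('shelfA',350,135),('shelfB',360,250),('cabtopfront',405,270),('cabback',515,250),('scanner',404,375),('can',329,100),('floor',325,275)]: print(n,at(P,u,v))
# housing top: points z>.2 near
def circ(P,zlo,zhi,c,r):
    m=(P[...,2]>zlo)&(P[...,2]<zhi)&(np.hypot(P[...,0]-c[0],P[...,1]-c[1])<r); return P[m]
c=at(P,322,220)
for X,nm in((P,'scene'),(Q,'side')):
    T=circ(X,.215,.24,c,.05); print(nm,len(T),T.mean(0),T.min(0),T.max(0))
# panel top: z .145-.162
for X,nm in((P,'scene'),(Q,'side')):
    m=(X[...,2]>.150)&(X[...,2]<.160)&(np.abs(X[...,0]-at(P,274,235)[0])<.05)&(np.abs(X[...,1]-at(P,274,235)[1])<.14)
    R=X[m]; xy=R[:,:2].astype(np.float32)
    if len(xy)>10: print(nm,len(xy),cv2.minAreaRect(xy),cv2.fitLine(xy,cv2.DIST_HUBER,0,.01,.01).ravel(), np.round(cv2.boxPoints(cv2.minAreaRect(xy)),3).tolist())
# tray rim
ct=at(P,327,427)
for X,nm in((P,'scene'),(Q,'side')):
    m=(X[...,2]>.003)&(X[...,2]<.03)&(np.hypot(X[...,0]-ct[0],X[...,1]-ct[1])<.13)
    print('tray',nm,cv2.minAreaRect(X[m][:,:2].astype(np.float32)))
# shelf
m=(P[...,2]>.31)&(P[...,2]<.327)&(np.hypot(P[...,0]-at(P,350,135)[0],P[...,1]-at(P,350,135)[1])<.35)&(P[...,0]>.4)
r=cv2.minAreaRect(P[m][:,:2].astype(np.float32)); print('shelf',r,np.round(cv2.boxPoints(r),3).tolist())
E
```

```text
hneck [0.587 0.015 0.224]
pinktop [ 0.408 -0.016  0.143]
smalltop [0.585 0.2   0.11 ]
traymid [ 0.521 -0.362  0.005]
front [0.49  0.028 0.155]
fronttopA [0.509 0.143 0.153]
fronttopB [ 0.478 -0.068  0.127]
shelfA [0.664 0.136 0.32 ]
shelfB [ 0.63  -0.088  0.321]
cabtopfront [ 0.732 -0.103  0.171]
cabback [ 0.959 -0.109  0.175]
scanner [ 0.683 -0.299  0.143]
can [0.674 0.335 0.129]
floor [ 0.586 -0.037  0.001]
scene 397 [0.58594883 0.0120248  0.22342888] [ 0.56461838 -0.00863547  0.21504287] [0.60788628 0.03607859 0.22942184]
side 291 [0.58514756 0.01938293 0.22339076] [ 0.56440388 -0.00526116  0.21510613] [0.60740204 0.03769044 0.22821832]
scene 711 ((0.4926149845123291, 0.04380318522453308), (0.22671523690223694, 0.01622551679611206), 81.9489517211914) [0.13852286 0.99035925 0.49276036 0.0401604 ] [[0.4690000116825104, -0.06700000166893005], [0.48500001430511475, -0.07000000029802322], [0.5170000195503235, 0.1550000011920929], [0.5, 0.15700000524520874]]
side 567 ((0.49267157912254333, 0.04511484503746033), (0.22761057317256927, 0.015610979869961739), 82.05836486816406) [0.13826276 0.9903956  0.4938816  0.05711907] [[0.4690000116825104, -0.06700000166893005], [0.48500001430511475, -0.0689999982714653], [0.515999972820282, 0.15700000524520874], [0.5009999871253967, 0.1589999943971634]]
tray scene ((0.523701548576355, -0.3481624126434326), (0.2296852022409439, 0.25923627614974976), 78.10456085205078)
tray side ((0.5171088576316833, -0.3636593222618103), (0.2425759881734848, 0.24062083661556244), 29.72394371032715)
shelf ((0.6973035931587219, 0.015263304114341736), (0.2525947093963623, 0.113185815513134), 81.8602066040039) [[0.6230000257492065, -0.10199999809265137], [0.7350000143051147, -0.11800000071525574], [0.7710000276565552, 0.13199999928474426], [0.6589999794960022, 0.14800000190734863]]
```

View pics/crop1.png

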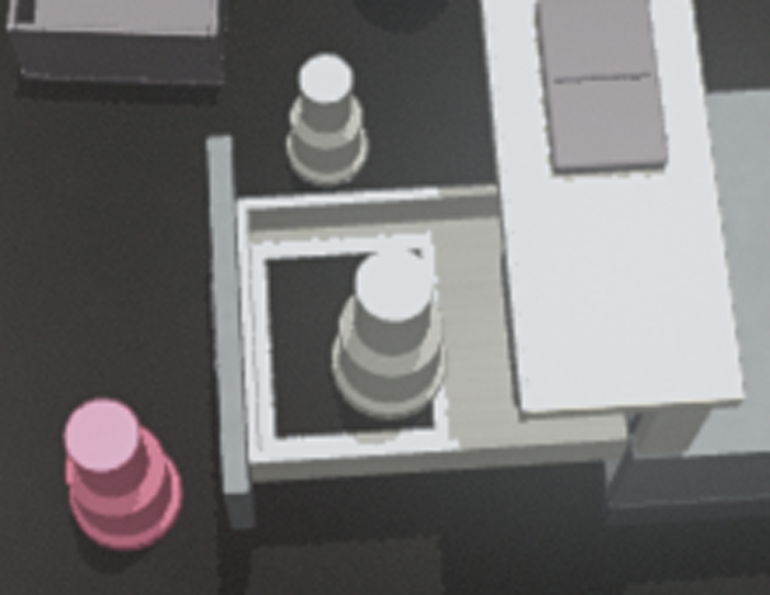

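The enlarged crop confirms it: the big white housing stands in the drawer, with its neck top near crop (394,285). It is clearly larger than the white one outside at (326,80), and the third one is pink.

```bash
python3 - <<'E'
from h import *
from scipy.spatial.transform import Rotation as R
P,p=cloud('scene1'); Q,q=cloud('side1')
for X in(P,Q):
    m=(X[...,2]>.014)&(X[...,2]<.028)&(np.hypot(X[...,0]-.521,X[...,1]+.362)<.122)
    r=cv2.minAreaRect(X[m][:,:2].astype(np.float32));print(m.sum(),r,np.round(cv2.boxPoints(r),3).tolist())
    m=(X[...,2]>.221)&(X[...,2]<.232)&(np.hypot(X[...,0]-.586,X[...,1]-.015)<.04)
    print(m.sum(),np.round(X[m].mean(0),4),cv2.minEnclosingCircle(X[m][:,:2].astype(np.float32)))
s=sense();Rt=R.from_quat(s['eef_rot']).as_matrix();T=optics.calibration('wrist')['T']
print('cam in tool',np.round(Rt.T@(T[:3,3]-s['ee_pos']),3)); print(np.round(Rt,3))
tgt=np.array([.586,.015,.46]);print('d tool',Rt.T@(tgt-s['ee_pos']))
E
```

```text
847 ((0.5198478698730469, -0.35925859212875366), (0.1702403426170349, 0.17028921842575073), 86.98102569580078) [[0.4300000071525574, -0.4399999976158142], [0.6000000238418579, -0.4490000009536743], [0.609000027179718, -0.27900001406669617], [0.4390000104904175, -0.27000001072883606]]
348 [0.5863 0.0129 0.2241] ((0.5864022374153137, 0.012922561727464199), 0.022292757406830788)
437 ((0.5195976495742798, -0.3569415807723999), (0.17862917482852936, 0.16976070404052734), 87.1142578125) [[0.4300000071525574, -0.44200000166893005], [0.6000000238418579, -0.44999998807907104], [0.609000027179718, -0.2720000147819519], [0.4390000104904175, -0.2630000114440918]]
239 [0.5853 0.0168 0.2246] ((0.5862411856651306, 0.014985499903559685), 0.022579355165362358)
cam in tool [0.075 0.001 0.031]
[[ 0.958  0.287 -0.   ]
 [ 0.287 -0.958  0.001]
 [-0.    -0.001 -1.   ]]
d tool [ 0.56570195 -0.52125257 -0.05537788]
```

```bash
python3 -m inch '[{"delta_pos":[0.035,-0.0325,-0.0055],"twist":[0,0,0]},{"delta_pos":[0.035,-0.0325,-0.0055],"twist":[0,0,0]},{"delta_pos":[0.035,-0.0325,-0.0055],"twist":[0,0,0]},{"delta_pos":[0.035,-0.0325,-0.0055],"twist":[0,0,0]},{"delta_pos":[0.035,-0.0325,-0.0055],"twist":[0,0,0]},{"delta_pos":[0.035,-0.0325,-0.0055],"twist":[0,0,0]},{"delta_pos":[0.035,-0.0325,-0.0055],"twist":[0,0,0]},{"delta_pos":[0.035,-0.0325,-0.0055],"twist":[0,0,0]},{"delta_pos":[0.035,-0.0325,-0.0055],"twist":[0,0,0]},{"delta_pos":[0.035,-0.0325,-0.0055],"twist":[0,0,0]}]' 1
python3 -c "
from rig import sense;print(sense()['joint_pos'])"
```

```text
clock: 1.35
ee_pos: [0.4361, -0.2335, 0.4599]
eef_rot: [0.989, 0.145, -0.0, -0.0]
ft_force: [0.6, 0.0, 1.0]
width: 0.0854
finger_force: 0.0
[ 0.56727668  0.09057819 -0.21924156  1.92083499  0.02177865  1.13255108
 -0.94049086]
```

```bash
python3 -m inch '[{"delta_pos":[0,0,0],"twist":[0,0,-0.18]},{"delta_pos":[0,0,0],"twist":[0,0,-0.18]},{"delta_pos":[0,0,0],"twist":[0,0,-0.18]},{"delta_pos":[0,0,0],"twist":[0,0,-0.18]},{"delta_pos":[0,0,0],"twist":[0,0,-0.18]},{"delta_pos":[0,0,0],"twist":[0,0,-0.18]},{"delta_pos":[0,0,0],"twist":[0,0,-0.18]},{"delta_pos":[0,0,0],"twist":[0,0,-0.18]},{"delta_pos":[0,0,0],"twist":[0,0,-0.18]},{"delta_pos":[0,0,0],"twist":[0,0,-0.18]}]'
python3 -m inch '[{"delta_pos":[0,0,0],"twist":[0,0,-0.18]},{"delta_pos":[0,0,0],"twist":[0,0,-0.18]},{"delta_pos":[0,0,0],"twist":[0,0,-0.18]},{"delta_pos":[0,0,0],"twist":[0,0,-0.18]},{"delta_pos":[0,0,0],"twist":[0,0,-0.18]}]'
cat >> h.py <<'E'
from scipy.spatial.transform import Rotation as Ro
def go(t):
    s=sense();R=Ro.from_quat(s['eef_rot']).as_matrix();print('tool d',np.round(R.T@(np.array(t)-s['ee_pos']),4),'\nR',np.round(R,3).tolist(),'q',np.round(s['joint_pos'],2),'F',np.round(s['ft_force'],1))
E
python3 -c "
from h import *;go([.586,.0145,.46])"
```

```text
clock: 2.6
ee_pos: [0.4355, -0.2349, 0.4595]
eef_rot: [0.499, 0.867, 0.0, -0.0]
ft_force: [1.0, -0.3, -0.1]
width: 0.0856
finger_force: 0.0
clock: 3.22
ee_pos: [0.4355, -0.2349, 0.4595]
eef_rot: [0.072, 0.997, 0.0, -0.0]
ft_force: [0.4, 0.3, 0.5]
width: 0.0856
finger_force: 0.0
tool d [-0.1129  0.2685 -0.0005] 
R [[-0.99, 0.144, -0.001], [0.144, 0.99, 0.0], [0.001, 0.0, -1.0]] q [ 0.72  0.1  -0.38  1.91  0.04  1.13  1.75] F [0.4 0.3 0.5]
```

```bash
python3 -m inch '[{"delta_pos":[-0.0161,0.0384,0],"twist":[0,0,0]},{"delta_pos":[-0.0161,0.0384,0],"twist":[0,0,0]},{"delta_pos":[-0.0161,0.0384,0],"twist":[0,0,0]},{"delta_pos":[-0.0161,0.0384,0],"twist":[0,0,0]},{"delta_pos":[-0.0161,0.0384,0],"twist":[0,0,0]},{"delta_pos":[-0.0161,0.0384,0],"twist":[0,0,0]},{"delta_pos":[-0.0161,0.0384,0],"twist":[0,0,0]},{"delta_pos":[0,0,0],"twist":[0,0,0]}]'
python3 - <<'E'
from h import *
go([.586,.0145,.36]); snap('wrist','w1')
P,p=cloud('w1'); m=(P[...,2]>.219)&(P[...,2]<.232)&(np.hypot(P[...,0]-.586,P[...,1]-.0145)<.05)
print(m.sum(),P[m].mean(0),cv2.minEnclosingCircle(P[m][:,:2].astype(np.float32)) if m.any() else 0)
E
```

```text
clock: 4.22
ee_pos: [0.5882, 0.0169, 0.4592]
eef_rot: [0.073, 0.997, 0.001, -0.0]
ft_force: [-1.2, -1.0, -0.5]
width: 0.0853
finger_force: 0.0
tool d [ 0.0018 -0.0029  0.0992] 
R [[-0.989, 0.146, -0.001], [0.146, 0.989, 0.002], [0.001, 0.002, -1.0]] q [ 0.32  0.29 -0.56  1.71  0.16  1.19  1.14] F [-1.2 -1.  -0.5]
5297 [0.58418875 0.01137642 0.22498121] ((0.5854367613792419, 0.01122344471514225), 0.022150514647364616)
```

```bash
python3 -m inch '[{"delta_pos":[0.002,-0.004,0.02],"twist":[0,0,0]},{"delta_pos":[0,0,0.025],"twist":[0,0,0]},{"delta_pos":[0,0,0.02],"twist":[0,0,0]},{"delta_pos":[0,0,0.02],"twist":[0,0,0]},{"delta_pos":[0,0,0.015],"twist":[0,0,0]},{"delta_pos":[0,0,0],"twist":[0,0,0]}]'
python3 -m inch '[{"delta_pos":[0,0,0],"twist":[0,0,0]},{"delta_pos":[0,0,0],"twist":[0,0,0]},{"delta_pos":[0,0,0],"twist":[0,0,0]},{"delta_pos":[0,0,0],"twist":[0,0,0]},{"delta_pos":[0,0,0],"twist":[0,0,0]},{"delta_pos":[0,0,0],"twist":[0,0,0]}]' 0
```

```text
clock: 5.03
ee_pos: [0.5847, 0.0101, 0.3587]
eef_rot: [0.075, 0.997, 0.0, -0.001]
ft_force: [-0.3, -0.0, -0.5]
width: 0.0854
finger_force: 0.0
clock: 5.78
ee_pos: [0.5852, 0.0107, 0.3606]
eef_rot: [0.075, 0.997, 0.0, 0.001]
ft_force: [-0.8, 3.6, 7.0]
width: 0.0431
finger_force: 60.8
```

```bash
python3 -m inch '[{"delta_pos":[0,0,-0.005],"twist":[0,0,0]},{"delta_pos":[0,0,-0.01],"twist":[0,0,0]},{"delta_pos":[0,0,-0.015],"twist":[0,0,0]},{"delta_pos":[0,0,-0.02],"twist":[0,0,0]},{"delta_pos":[0,0,-0.02],"twist":[0,0,0]},{"delta_pos":[0,0,-0.02],"twist":[0,0,0]},{"delta_pos":[0,0,-0.02],"twist":[0,0,0]},{"delta_pos":[0,0,-0.01],"twist":[0,0,0]},{"delta_pos":[0,0,0],"twist":[0,0,0]}]'
python3 -c "
from h import *;go([.5197,-.359,.478]);snap('side','s2')"
```

```text
clock: 6.9
ee_pos: [0.5849, 0.0103, 0.4806]
eef_rot: [0.075, 0.997, 0.0, 0.001]
ft_force: [-0.2, 0.7, -5.6]
width: 0.0427
finger_force: 61.5
tool d [ 0.0089 -0.3749  0.0026] 
R [[-0.989, 0.15, 0.001], [0.15, 0.989, -0.0], [-0.001, 0.0, -1.0]] q [ 0.33  0.27 -0.56  1.69  0.15  1.22  1.16] F [-0.2  0.7 -5.6]
```

View pics/s2.png

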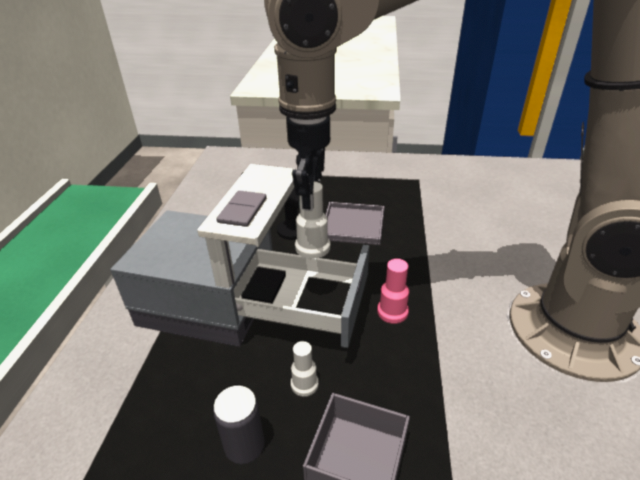

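The side view shows the housing hanging upright at (312,220), clear of the drawer, with the other objects undisturbed. Next is the tray.

```bash
python3 -m inch '[{"delta_pos":[0.001,-0.02,0],"twist":[0,0,0]},{"delta_pos":[0.001,-0.035,0],"twist":[0,0,0]},{"delta_pos":[0.001,-0.045,0],"twist":[0,0,0]},{"delta_pos":[0.001,-0.05,0],"twist":[0,0,0]},{"delta_pos":[0.001,-0.05,0],"twist":[0,0,0]},{"delta_pos":[0.001,-0.05,0],"twist":[0,0,0]},{"delta_pos":[0.001,-0.045,0],"twist":[0,0,0]},{"delta_pos":[0.001,-0.04,0],"twist":[0,0,0]},{"delta_pos":[0.001,-0.025,0],"twist":[0,0,0]},{"delta_pos":[0,-0.015,0],"twist":[0,0,0]}]'
python3 -m inch '[{"delta_pos":[0,0,0.03],"twist":[0,0,0]},{"delta_pos":[0,0,0.04],"twist":[0,0,0]},{"delta_pos":[0,0,0.04],"twist":[0,0,0]},{"delta_pos":[0,0,0.03],"twist":[0,0,0]},{"delta_pos":[0,0,0.02],"twist":[0,0,0]},{"delta_pos":[0,0,0],"twist":[0,0,0]},{"delta_pos":[0,0,0],"twist":[0,0,0]}]'
python3 -c "
from h import *;go([.5197,-.359,.2856]);snap('scene','c3')
P,p=cloud('c3');m=(np.hypot(P[...,0]-.52,P[...,1]+.359)<.09)&(P[...,2]>.01)
print(np.round(np.histogram(P[m][:,2],np.arange(0.01,.25,.01))[0]))
"
```

```text
clock: 8.2
ee_pos: [0.5191, -0.3605, 0.4787]
eef_rot: [0.076, 0.997, 0.0, -0.001]
ft_force: [-0.1, 0.4, -6.1]
width: 0.043
finger_force: 61.9
clock: 9.07
ee_pos: [0.5201, -0.3592, 0.3209]
eef_rot: [0.075, 0.997, -0.0, 0.001]
ft_force: [-0.5, -0.2, -4.6]
width: 0.0426
finger_force: 62.3
tool d [0.0005 0.0001 0.0353] 
R [[-0.989, 0.15, 0.001], [0.15, 0.989, -0.001], [-0.001, -0.0, -1.0]] q [ 0.77  0.46 -0.35  1.76  0.19  0.95  1.77] F [-0.5 -0.2 -4.6]
[15 29  0  0  0  0  0  0  0  0  0  0  0  0  0  0  0  0  0  0  0  0  0]
```

```bash
python3 -m inch '[{"delta_pos":[0,0,0.012],"twist":[0,0,0]},{"delta_pos":[0,0,0.01],"twist":[0,0,0]},{"delta_pos":[0,0,0.006],"twist":[0,0,0]},{"delta_pos":[0,0,0.003],"twist":[0,0,0]},{"delta_pos":[0,0,0],"twist":[0,0,0]}]'
python3 -m inch '[{"delta_pos":[0,0,0.0015],"twist":[0,0,0]},{"delta_pos":[0,0,0.0015],"twist":[0,0,0]},{"delta_pos":[0,0,0],"twist":[0,0,0]}]'
python3 -m inch '[{"delta_pos":[0,0,0.001],"twist":[0,0,0]},{"delta_pos":[0,0,0],"twist":[0,0,0]}]'
```

```text
clock: 9.75
ee_pos: [0.5197, -0.3592, 0.2885]
eef_rot: [0.075, 0.997, 0.0, -0.0]
ft_force: [-0.2, -0.3, -5.6]
width: 0.0427
finger_force: 62.3
clock: 10.12
ee_pos: [0.5197, -0.3592, 0.2858]
eef_rot: [0.075, 0.997, -0.0, 0.0]
ft_force: [-0.8, -0.5, -4.8]
width: 0.0428
finger_force: 62.3
clock: 10.38
ee_pos: [0.52, -0.3591, 0.2857]
eef_rot: [0.075, 0.997, -0.0, 0.001]
ft_force: [-1.6, 1.8, 6.6]
width: 0.0431
finger_force: 63.2
```

```bash
python3 -m inch '[{"delta_pos":[0,0,0],"twist":[0,0,0]},{"delta_pos":[0,0,0],"twist":[0,0,0]},{"delta_pos":[0,0,0],"twist":[0,0,0]},{"delta_pos":[0,0,0],"twist":[0,0,0]},{"delta_pos":[0,0,0],"twist":[0,0,0]}]' 1
python3 -m inch '[{"delta_pos":[0,0,-0.01],"twist":[0,0,0]},{"delta_pos":[0,0,-0.02],"twist":[0,0,0]},{"delta_pos":[0,0,-0.03],"twist":[0,0,0]},{"delta_pos":[0,0,-0.04],"twist":[0,0,0]},{"delta_pos":[0,0,-0.04],"twist":[0,0,0]},{"delta_pos":[0,0,-0.03],"twist":[0,0,0]},{"delta_pos":[0,0,0],"twist":[0,0,0]}]'
python3 - <<'E'
from h import *
go([.46,.09,.46]); snap('wrist','w4')
P,p=cloud('w4'); m=(P[...,2]>.142)&(P[...,2]<.158)&(np.hypot(P[...,0]-.52,P[...,1]+.359)<.06)
print(m.sum(),P[m].mean(0),cv2.minEnclosingCircle(P[m][:,:2].astype(np.float32)) if m.any() else 0)
snap('scene','c4'); P,p=cloud('c4')
m=(P[...,2]>.150)&(P[...,2]<.160)&(P[...,0]>.45)&(P[...,0]<.56)&(np.abs(P[...,1]-.04)<.14)
r=cv2.minAreaRect(P[m][:,:2].astype(np.float32));print(r)
E
```

```text
clock: 11.0
ee_pos: [0.5196, -0.3592, 0.2847]
eef_rot: [0.075, 0.997, 0.0, -0.0]
ft_force: [0.4, 0.3, 0.4]
width: 0.0851
finger_force: 0.0
clock: 11.88
ee_pos: [0.5199, -0.3591, 0.459]
eef_rot: [0.075, 0.997, -0.001, 0.002]
ft_force: [0.6, -0.0, -0.9]
width: 0.0851
finger_force: 0.0
tool d [ 0.1267  0.435  -0.0026] 
R [[-0.989, 0.15, 0.005], [0.15, 0.989, -0.003], [-0.005, -0.002, -1.0]] q [ 0.79  0.34 -0.36  1.63  0.13  1.2   1.81] F [ 0.6 -0.  -0.9]
3049 [ 0.51850631 -0.35645844  0.14818518] ((0.5196365118026733, -0.3566209375858307), 0.022041872143745422)
((0.49263226985931396, 0.043486401438713074), (0.22621960937976837, 0.016238650307059288), 81.95634460449219)
```

View pics/c4.png

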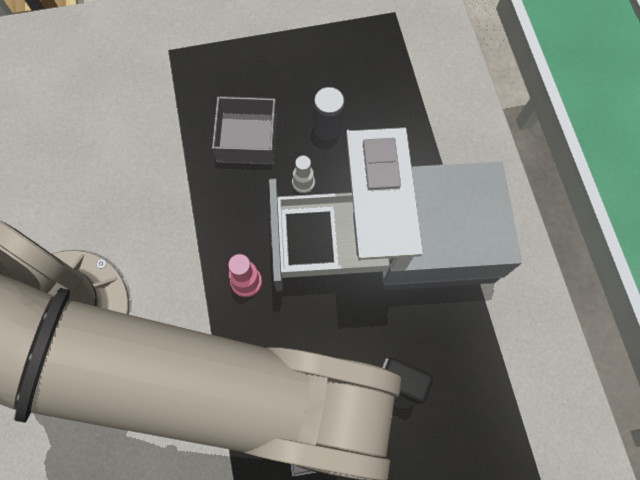

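The scene view shows the drawer empty and unmoved at (278,235). Wrist depth puts the housing top at z 0.148 over the tray centre, so it stands upright. I'll fit the arm's kinematics so I can plan a tilted push under the shelf.

```bash
cat > kin.py <<'E'
from h import *
from scipy.optimize import least_squares
import itertools
D=[([1.13049193,.42662958,.07386545,1.60655389,-.03407287,1.11078343,-.06709379],[.1934651,-.6464994,.4041027],[.98944937,.144878,-.0001322,-.0005416]),
([.56727668,.09057819,-.21924156,1.92083499,.02177865,1.13255108,-.94049086],[.4361,-.2335,.4599],[.989,.145,0,0]),
([.72,.10,-.38,1.91,.04,1.13,1.75],[.4355,-.2349,.4595],[.072,.997,0,0]),
([.32,.29,-.56,1.71,.16,1.19,1.14],[.5882,.0169,.4592],[.073,.997,.001,0]),
([.33,.27,-.56,1.69,.15,1.22,1.16],[.5849,.0103,.4806],[.075,.997,0,.001]),
([.77,.46,-.35,1.76,.19,.95,1.77],[.5201,-.3592,.3209],[.075,.997,0,.001]),
([.79,.34,-.36,1.63,.13,1.2,1.81],[.5199,-.3591,.459],[.075,.997,-.001,.002])]
E=Ro.from_euler
def fk(q,p,s):
    h,a,b,L,o1,o7,e,f=p
    R=E('z',s[0]*q[0]+o1)*E('y',q[1])*E('z',s[1]*q[2]); R0=E('z',s[0]*q[0]+o1)
    x=np.array([0,0,h])+R.apply([e,0,a]); R=R*E('y',q[3]); R=R*E('z',s[2]*q[4]); x=x+R.apply([f,0,b])
    R=R*E('y',q[5])*E('z',s[3]*q[6]+o7); x=x+R.apply([0,0,L]); return x,R
def res(p,s):
    o=[]
    for q,x,r in D:
        X,R=fk(q,p,s); o+=list(X-x)+list(.3*(R.inv()*Ro.from_quat(r)).as_rotvec())
    return o
def fit():
    best=None
    for s in itertools.product([-1,1],repeat=4):
        for o1 in(0,-1.5,1.5,3):
          for o7 in (0,-1.5,1.5,3):
            r=least_squares(res,[.35,.45,.45,.1,o1,o7,0,0],args=(s,),max_nfev=60)
            if best is None or r.cost<best[0]: best=(r.cost,r.x,s)
    return best
E
python3 - <<'E'
from kin import *
s=sense(); D[-1]=(list(s['joint_pos']),list(s['ee_pos']),list(s['eef_rot']))
import kin
b=fit(); print(b[0],np.round(b[1],4),b[2]); print(np.round(np.array(res(b[1],b[2])).reshape(-1,6),4))
p,sg=b[1],b[2]; np.savez('kin.npz',p=p,s=sg)
lo=np.array([-2.85,-.5,-1.23,.21,-1.02,.16,-2.73])+.03;hi=np.array([2.85,2.14,1.37,2.46,4.16,2.05,2.73])-.03
d=np.array([.990,-.139,0]);lat=np.array([.139,.990,0]);up=np.array([0,0,1.])
cab=np.array([.702,.0146,0])
rng=np.random.default_rng(0)
for cam in(-1,1):
  for th in(35,45,55,65,80):
    t=np.radians(th); z=np.sin(t)*d-np.cos(t)*up; x=(np.cos(t)*d+np.sin(t)*up)*cam; y=np.cross(z,x)
    Rt=Ro.from_matrix(np.stack([x,y,z],1))
    for op in(.11,0.):
      tip=cab-d*op+lat*.03+up*.10; X0=tip-.173*z
      bb=None
      for k in range(12):
        f=lambda q:np.r_[(fk(q,p,sg)[0]-X0)*10,(fk(q,p,sg)[1].inv()*Rt).as_rotvec()*2]
        r=least_squares(f,rng.uniform(lo,hi),bounds=(lo,hi),max_nfev=100)
        if bb is None or r.cost<bb[0]-1e-6: bb=(r.cost,r.x)
      print(cam,th,op,'%.5f'%bb[0],np.round(bb[1],2))
E
```

```text
0.0002306393404443648 [-4.5790e-01  5.5020e-01  4.8360e-01 -5.5090e-01 -1.0570e-01  1.4657e+00
 -1.4000e-03 -2.3000e-02] (-1, -1, -1, -1)
[[-0.0083  0.0028 -0.0043 -0.     -0.     -0.0002]
 [ 0.0056  0.0102 -0.0034 -0.      0.     -0.0004]
 [ 0.0037  0.0095 -0.0006 -0.0006  0.0027 -0.0007]
 [ 0.0051 -0.0037  0.0023  0.0004 -0.0007 -0.0012]
 [ 0.0011 -0.      0.0006  0.0007  0.0007  0.001 ]
 [ 0.0008 -0.0033  0.0048 -0.001   0.0005  0.0017]
 [-0.0037 -0.0018  0.0007 -0.     -0.     -0.0002]]
-1 35 0.11 0.00000 [ 0.04  0.73 -0.3   1.25  0.52  0.62  0.96]
-1 35 0.0 0.00000 [ 0.2   1.1  -0.97  0.81  1.14  0.98  0.89]
-1 45 0.11 0.00000 [-0.05  0.79 -0.15  1.03  0.4   0.57  1.06]
-1 45 0.0 0.00000 [ 0.08  1.23 -1.2   0.41  1.38  1.01  1.06]
-1 55 0.11 0.00000 [ 0.2   1.04 -1.06  0.74  1.37  0.82  0.82]
-1 55 0.0 0.01249 [-0.12  1.18  0.15  0.24  0.    0.85  1.3 ]
-1 65 0.11 0.00000 [ 0.03  1.07 -0.84  0.38  1.14  0.73  1.04]
-1 65 0.0 0.07343 [-0.11  1.18  0.17  0.24 -0.    0.78  1.29]
-1 80 0.11 0.03625 [-0.13  1.06  0.24  0.24  0.    0.58  1.25]
-1 80 0.0 0.27187 [-0.09  1.17  0.22  0.24  0.    0.68  1.26]
1 35 0.11 0.00000 [-0.44  0.77  0.54  1.26 -0.46  0.61 -1.56]
1 35 0.0 0.00000 [-0.44  1.09  0.95  0.82 -0.93  0.91 -1.47]
1 45 0.11 0.00000 [ 0.03  0.81 -0.33  1.03  0.6   0.61 -2.18]
1 45 0.0 0.00000 [-0.01  1.12 -0.5   0.44  0.68  0.87 -2.  ]
1 55 0.11 0.00000 [-0.07  0.87 -0.13  0.77  0.39  0.57 -2.04]
1 55 0.0 0.01249 [-0.12  1.18  0.15  0.24 -0.    0.85 -1.84]
1 65 0.11 1.69788 [ 0.46  0.96 -1.07  1.52  1.57  0.84  2.7 ]
1 65 0.0 0.07343 [-0.11  1.18  0.17  0.24  0.    0.78 -1.85]
1 80 0.11 1.72364 [ 0.36  0.79 -0.62  1.24  1.55  0.56  2.7 ]
1 80 0.0 0.27187 [-0.09  1.17  0.22  0.24  0.    0.68 -1.88]
```

```bash
cat > ik.py <<'E'
from kin import *
lo=np.array([-2.85,-.5,-1.23,.21,-1.02,.16,-2.73])+.03;hi=np.array([2.85,2.14,1.37,2.46,4.16,2.05,2.73])-.03
d=np.array([.990,-.139,0]);lat=np.array([.139,.990,0]);up=np.array([0,0,1.]);cab=np.array([.702,.0146,0])
def pose(th,cam,op,l,z0):
    t=np.radians(th); z=np.sin(t)*d-np.cos(t)*up; x=(np.cos(t)*d+np.sin(t)*up)*cam
    return cab-d*op+lat*l+up*z0-.173*z, Ro.from_matrix(np.stack([x,np.cross(z,x),z],1))
def ik(X0,Rt,p,sg,n=10,q0=None):
    rng=np.random.default_rng(0);bb=None
    f=lambda q:np.r_[(fk(q,p,sg)[0]-X0)*10,(fk(q,p,sg)[1].inv()*Rt).as_rotvec()*2]
    for k in range(n):
        r=least_squares(f,np.clip(q0,lo,hi) if q0 is not None and k==0 else rng.uniform(lo,hi),bounds=(lo,hi),max_nfev=100)
        if bb is None or r.cost<bb[0]-1e-6: bb=(r.cost,r.x)
    return bb
E
python3 - <<'E'
from ik import *
P,_=cloud('s2'); 
for u,v in((310,15),(308,70),(310,105),(605,225),(590,225)): print(u,v,np.round(P[v,u],3))
k=np.load('kin.npz');p=k['p'];sg=k['s']
for L in(.1,.13,.16,.2):
  pp=p.copy();pp[0]+=L-p[3];pp[3]=L; print(L,pp[0])
  for cam in(-1,1):
    for th in(30,35,40,45,50):
      r=[ik(*pose(th,cam,o,.03,.1),pp,sg) for o in(.11,0.)]
      print(cam,th,['%.4f'%a[0] for a in r],np.round(r[1][1],2))
E
```

```text
310 15 [0.568 0.064 0.648]
308 70 [0.575 0.054 0.571]
310 105 [0.574 0.053 0.517]
605 225 [0.069 0.062 0.325]
590 225 [0.087 0.052 0.316]
0.1 0.19294522045903434
-1 30 ['0.0000', '0.0000'] [ 0.55  0.73 -1.03  1.93  1.43  0.71  0.12]
-1 35 ['0.0000', '0.0000'] [ 0.6   0.79 -1.13  1.97  1.65  0.78 -0.04]
-1 40 ['0.0000', '0.0000'] [ 0.64  0.86 -1.2   2.01  1.84  0.86 -0.16]
-1 45 ['0.0000', '0.0000'] [ 0.63  0.85 -1.17  2.05  2.    0.86 -0.3 ]
-1 50 ['0.0000', '0.0000'] [ 0.63  0.89 -1.19  2.09  2.15  0.93 -0.4 ]
1 30 ['0.0000', '0.0000'] [ 0.04  0.47 -0.28  1.96  0.87  0.31 -2.68]
1 35 ['0.0033', '0.0004'] [-0.78  0.55  0.68  2.   -0.99  0.19 -1.06]
1 40 ['0.0009', '0.0039'] [-0.19  0.45 -0.02  2.02  1.73  0.2   2.7 ]
1 45 ['0.0001', '0.0000'] [-0.9   0.61  0.8   2.04  4.02  0.19  0.13]
1 50 ['0.0000', '0.0000'] [-1.02  0.72  0.98  2.08  3.85  0.34  0.2 ]
0.13 0.22294522045903437
-1 30 ['0.0000', '0.0000'] [ 0.64  0.84 -1.2   1.96  1.54  0.86  0.06]
-1 35 ['0.0000', '0.0000'] [ 0.64  0.84 -1.2   2.01  1.7   0.84 -0.07]
-1 40 ['0.0000', '0.0000'] [ 0.64  0.85 -1.2   2.06  1.87  0.86 -0
[... 1253 characters left out ...]
0 ['0.0000', '0.0000'] [ 0.63  0.78 -1.17  2.04  1.56  0.8  -0.02]
-1 35 ['0.0000', '0.0000'] [ 0.62  0.76 -1.14  2.1   1.73  0.78 -0.19]
-1 40 ['0.0000', '0.0000'] [ 0.61  0.76 -1.11  2.16  1.92  0.79 -0.36]
-1 45 ['0.0000', '0.0000'] [ 0.63  0.85 -1.18  2.21  2.1   0.94 -0.47]
-1 50 ['0.0023', '0.0000'] [ 0.63  0.93 -1.19  2.25  2.26  1.06 -0.56]
1 30 ['0.0013', '0.0000'] [-0.16  0.41 -0.06  2.08  0.81  0.2  -2.68]
1 35 ['0.0000', '0.0029'] [-0.1   0.42 -0.13  2.12  1.72  0.19  2.7 ]
1 40 ['0.0000', '0.0000'] [-0.97  0.58  0.83  2.15  4.13  0.19  0.02]
1 45 ['0.0000', '0.0000'] [-1.24  0.96  1.28  2.2   4.13  0.6  -0.24]
1 50 ['0.0023', '0.0000'] [-1.29  1.1   1.34  2.25  3.95  0.71 -0.19]
```

```bash
python3 -m inch '[{"delta_pos":[0.0131,0.0429,0],"twist":[0,0,0]},{"delta_pos":[0.0131,0.0429,0],"twist":[0,0,0]},{"delta_pos":[0.0131,0.0429,0],"twist":[0,0,0]},{"delta_pos":[0.0131,0.0429,0],"twist":[0,0,0]},{"delta_pos":[0.0131,0.0429,0],"twist":[0,0,0]},{"delta_pos":[0.0131,0.0429,0],"twist":[0,0,0]},{"delta_pos":[0.0131,0.0429,0],"twist":[0,0,0]},{"delta_pos":[0.0131,0.0429,0],"twist":[0,0,0]},{"delta_pos":[0.0131,0.0429,0],"twist":[0,0,0]},{"delta_pos":[0.0131,0.0429,0],"twist":[0,0,0]}]' 0
python3 -m inch '[{"delta_pos":[0,0,0],"twist":[0,0,0]}]'
python3 -c "
from h import *;go([.452,.086,.275])"
```

```text
clock: 13.22
ee_pos: [0.4539, 0.0859, 0.4544]
eef_rot: [0.075, 0.997, -0.0, -0.0]
ft_force: [0.3, 0.4, -0.0]
width: -0.0002
finger_force: 0.0
clock: 13.35
ee_pos: [0.4537, 0.0876, 0.4546]
eef_rot: [0.073, 0.997, 0.0, -0.0]
ft_force: [0.8, -0.4, 0.1]
width: -0.0001
finger_force: 0.0
tool d [ 0.0013 -0.0019  0.1796] 
R [[-0.989, 0.145, -0.001], [0.145, 0.989, 0.0], [0.001, 0.0, -1.0]] q [ 0.34  0.07 -0.69  1.97  0.05  1.12  1.05] F [ 0.8 -0.4  0.1]
```

```bash
python3 -m inch '[{"delta_pos":[0.002,0,0.03],"twist":[0,0,0]},{"delta_pos":[0,0,0.03],"twist":[0,0,0]},{"delta_pos":[0,0,0.03],"twist":[0,0,0]},{"delta_pos":[0,0,0.03],"twist":[0,0,0]},{"delta_pos":[0,0,0.03],"twist":[0,0,0]},{"delta_pos":[0,0,0.03],"twist":[0,0,0]},{"delta_pos":[0,0,0],"twist":[0,0,0]}]'
python3 -c "
from h import *;go([.56,.07,.275])"
```

```text
clock: 14.22
ee_pos: [0.4519, 0.0842, 0.273]
eef_rot: [0.075, 0.997, -0.0, -0.002]
ft_force: [0.7, -0.2, 1.0]
width: -0.0002
finger_force: 0.0
tool d [-0.109   0.0023 -0.0024] 
R [[-0.989, 0.15, -0.004], [0.151, 0.989, -0.0], [0.004, -0.001, -1.0]] q [ 0.24  0.32 -0.65  2.16  0.28  0.75  0.83] F [ 0.7 -0.2  1. ]
```

```bash
python3 -m inch '[{"delta_pos":[-0.01,0,0],"twist":[0,0,0]},{"delta_pos":[-0.006,0,0],"twist":[0,0,0]},{"delta_pos":[-0.006,0,0],"twist":[0,0,0]},{"delta_pos":[-0.006,0,0],"twist":[0,0,0]},{"delta_pos":[-0.008,0,0],"twist":[0,0,0]},{"delta_pos":[-0.008,0,0],"twist":[0,0,0]}]'
python3 -m inch '[{"delta_pos":[-0.01,0,0],"twist":[0,0,0]},{"delta_pos":[-0.01,0,0],"twist":[0,0,0]},{"delta_pos":[-0.01,0,0],"twist":[0,0,0]},{"delta_pos":[-0.01,0,0],"twist":[0,0,0]},{"delta_pos":[-0.01,0,0],"twist":[0,0,0]},{"delta_pos":[-0.01,0,0],"twist":[0,0,0]},{"delta_pos":[-0.01,0,0],"twist":[0,0,0]},{"delta_pos":[-0.008,0,0],"twist":[0,0,0]}]'
python3 -c "
from h import *;go([.56,.07,.275])"
```

```text
clock: 14.98
ee_pos: [0.4966, 0.0783, 0.2748]
eef_rot: [0.075, 0.997, 0.0, -0.0]
ft_force: [-2.2, 0.8, 0.4]
width: 0.0004
finger_force: 0.0
clock: 15.98
ee_pos: [0.5739, 0.0665, 0.2747]
eef_rot: [0.075, 0.997, 0.0, 0.0]
ft_force: [-3.2, 1.7, 0.3]
width: 0.0001
finger_force: 0.0
tool d [ 0.0143  0.0014 -0.0003] 
R [[-0.989, 0.15, 0.0], [0.15, 0.989, 0.0], [-0.0, 0.0, -1.0]] q [ 0.24  0.48 -0.59  1.91  0.35  0.85  0.89] F [-3.2  1.7  0.3]
```

```bash
python3 -m inch '[{"delta_pos":[0.02,0,0],"twist":[0,0,0]},{"delta_pos":[0.0173,0,0.0009],"twist":[0,-0.1,0]},{"delta_pos":[0.0173,0,0.0009],"twist":[0,-0.1,0]},{"delta_pos":[0.0173,0,0.0009],"twist":[0,-0.1,0]},{"delta_pos":[0,0,0],"twist":[0,0,0]}]'
python3 -c "
from h import *;go([.56,.07,.275]);s=sense();print(s['ee_pos']+.173*Ro.from_quat(s['eef_rot']).as_matrix()[:,2])"
```

```text
clock: 16.6
ee_pos: [0.502, 0.0776, 0.2671]
eef_rot: [0.074, 0.986, -0.012, 0.149]
ft_force: [-0.1, 0.0, -0.5]
width: -0.0002
finger_force: 0.0
tool d [-0.0582  0.0011  0.0097] 
R [[-0.945, 0.149, 0.293], [0.142, 0.989, -0.045], [-0.296, -0.001, -0.955]] q [ 0.08  0.32 -0.47  2.18  0.63  0.49  0.54] F [-0.1  0.  -0.5]
[0.5526083  0.06979959 0.10180513]
```

```bash
python3 -m inch '[{"delta_pos":[0.0138,0,0.0006],"twist":[0,-0.08,0]},{"delta_pos":[0.0138,0,0.0006],"twist":[0,-0.08,0]},{"delta_pos":[0,0,0],"twist":[0,0,0]}]'
python3 -c "
from h import *;go([.56,.07,.275]);s=sense();print(s['ee_pos']+.173*Ro.from_quat(s['eef_rot']).as_matrix()[:,2])"
python3 -m inch '[{"delta_pos":[0.0138,0,0.0006],"twist":[0,-0.08,0]},{"delta_pos":[0.0138,0,0.0006],"twist":[0,-0.08,0]},{"delta_pos":[0,0,0],"twist":[0,0,0]}]'
python3 -c "
from h import *;go([.56,.07,.275]);s=sense();print(s['ee_pos']+.173*Ro.from_quat(s['eef_rot']).as_matrix()[:,2])"
```

```text
clock: 16.98
ee_pos: [0.4786, 0.0815, 0.2568]
eef_rot: [0.073, 0.971, -0.018, 0.225]
ft_force: [0.2, 0.3, 0.2]
width: -0.0
finger_force: 0.0
tool d [-0.0818  0.0007  0.0198] 
R [[-0.888, 0.149, 0.434], [0.133, 0.989, -0.068], [-0.44, -0.003, -0.898]] q [-0.13  0.27 -0.28  2.29  1.04  0.35  0.09] F [0.2 0.3 0.2]
[0.55375049 0.06972832 0.1014708 ]
clock: 17.35
ee_pos: [0.4629, 0.0821, 0.2467]
eef_rot: [0.073, 0.957, -0.028, 0.279]
ft_force: [-0.8, 0.7, 0.4]
width: -0.0
finger_force: 0.0
tool d [-0.0977  0.0029  0.0287] 
R [[-0.833, 0.156, 0.53], [0.125, 0.988, -0.094], [-0.538, -0.012, -0.843]] q [-0.25  0.27 -0.18  2.37  1.52  0.36 -0.43] F [-0.8  0.7  0.4]
[0.55465689 0.06579325 0.10088738]
```

```bash
python3 -m inch '[{"delta_pos":[0,0,0.0033],"twist":[0,-0.03,0]},{"delta_pos":[0,0,0.0033],"twist":[0,-0.03,0]},{"delta_pos":[0,0,0.0033],"twist":[0,-0.03,0]},{"delta_pos":[0,0,0.0033],"twist":[0,-0.03,0]},{"delta_pos":[0,0,0.0033],"twist":[0,-0.03,0]},{"delta_pos":[0,0,0],"twist":[0,0,0]}]'
cat > g2.py <<'E'
from ik import *
go([.56,.07,.275]);s=sense();R=Ro.from_quat(s['eef_rot']).as_matrix();t=s['ee_pos']+.173*R[:,2]
print('tip',t,'to home',(cab-t)@d,'lat',(t-cab)@lat,'d in tool',np.round(R.T@d,3),'tilt',np.degrees(np.arccos(-R[2,2])))
E
python3 g2.py
```

```text
clock: 18.1
ee_pos: [0.4728, 0.0797, 0.2334]
eef_rot: [0.072, 0.933, -0.034, 0.35]
ft_force: [-0.2, 0.4, 0.6]
width: 0.0001
finger_force: 0.0
tool d [-0.0934  0.0037  0.0263] 
R [[-0.745, 0.159, 0.648], [0.111, 0.987, -0.114], [-0.658, -0.013, -0.753]] q [-0.21  0.33 -0.25  2.4   1.97  0.5  -0.87] F [-0.2  0.4  0.6]
tip [0.5849298  0.05998017 0.10314972] to home 0.1222073425870816 lat 0.0286536108417496 d in tool [-0.753  0.02   0.657] tilt 41.147812067331415
```

```bash
python3 -m inch '[{"delta_pos":[-0.006,0,0.0053],"twist":[0,0,0]},{"delta_pos":[-0.006,0,0.0053],"twist":[0,0,0]},{"delta_pos":[-0.006,0,0.0053],"twist":[0,0,0]},{"delta_pos":[-0.006,0,0.0053],"twist":[0,0,0]},{"delta_pos":[-0.006,0,0.0053],"twist":[0,0,0]},{"delta_pos":[-0.006,0,0.0053],"twist":[0,0,0]}]'
python3 g2.py
python3 - <<'E'
from h import *
snap('side','s5')
E
```

```text
clock: 18.85
ee_pos: [0.5198, 0.073, 0.2333]
eef_rot: [0.072, 0.933, -0.032, 0.351]
ft_force: [-2.2, 0.2, 1.4]
width: 0.0002
finger_force: 1.2
tool d [-0.0578  0.0029 -0.0049] 
R [[-0.744, 0.156, 0.65], [0.111, 0.988, -0.11], [-0.659, -0.01, -0.752]] q [-0.19  0.37 -0.21  2.31  1.98  0.45 -0.82] F [-2.2  0.2  1.4]
tip [0.63221618 0.05398605 0.10318484] to home 0.07456064071156424 lat 0.029292242751077426 d in tool [-0.752  0.017  0.659] tilt 41.241486652672236
```

View pics/s5.png

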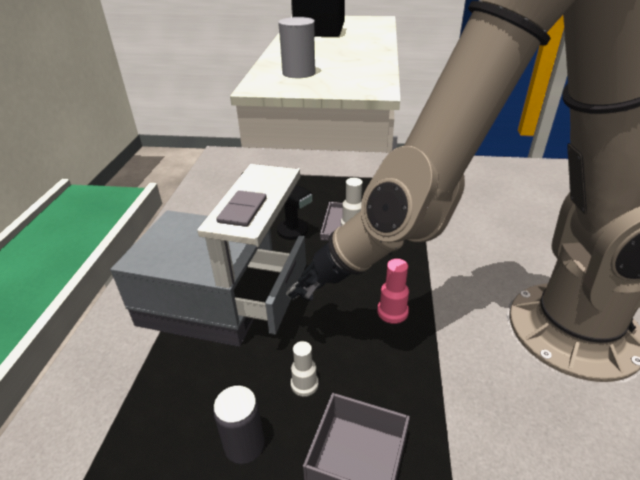

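The side view shows the tilted fingertips at (300,285) pushing the front panel, clear of both shelf and pink part. The housing stands in the tray at (352,200).

```bash
python3 -m inch '[{"delta_pos":[-0.006,0,0.0053],"twist":[0,0,0]},{"delta_pos":[-0.006,0,0.0053],"twist":[0,0,0]},{"delta_pos":[-0.006,0,0.0053],"twist":[0,0,0]},{"delta_pos":[-0.0045,0,0.004],"twist":[0,0,0]},{"delta_pos":[-0.003,0,0.0026],"twist":[0,0,0]},{"delta_pos":[-0.003,0,0.0026],"twist":[0,0,0]},{"delta_pos":[-0.003,0,0.0026],"twist":[0,0,0]}]'
python3 g2.py
```

```text
clock: 19.77
ee_pos: [0.5607, 0.0664, 0.2331]
eef_rot: [0.072, 0.933, -0.032, 0.351]
ft_force: [-0.9, 2.0, -0.4]
width: 0.0
finger_force: 0.8
tool d [-0.0267  0.003  -0.0324] 
R [[-0.744, 0.156, 0.65], [0.111, 0.988, -0.11], [-0.659, -0.01, -0.752]] q [-0.18  0.42 -0.17  2.23  1.96  0.41 -0.76] F [-0.9  2.  -0.4]
tip [0.67312606 0.04741994 0.10294799] to home 0.03314717085761481 lat 0.0284782625368218 d in tool [-0.752  0.017  0.659] tilt 41.21996877946187
```

```bash
python3 -m inch '[{"delta_pos":[-0.0023,0,0.002],"twist":[0,0,0]},{"delta_pos":[-0.0023,0,0.002],"twist":[0,0,0]},{"delta_pos":[-0.0023,0,0.002],"twist":[0,0,0]},{"delta_pos":[-0.0023,0,0.002],"twist":[0,0,0]}]'
python3 -m inch '[{"delta_pos":[-0.0023,0,0.002],"twist":[0,0,0]},{"delta_pos":[-0.0023,0,0.002],"twist":[0,0,0]},{"delta_pos":[-0.0015,0,0.0013],"twist":[0,0,0]},{"delta_pos":[-0.0015,0,0.0013],"twist":[0,0,0]}]'
python3 g2.py
```

```text
clock: 20.27
ee_pos: [0.5722, 0.0647, 0.233]
eef_rot: [0.071, 0.933, -0.032, 0.35]
ft_force: [-12.0, 2.3, 7.7]
width: -0.0
finger_force: 6.2
clock: 20.78
ee_pos: [0.5824, 0.0631, 0.2331]
eef_rot: [0.071, 0.933, -0.032, 0.35]
ft_force: [-4.4, 2.6, 1.9]
width: 0.0002
finger_force: 2.3
tool d [-0.0102  0.0029 -0.0468] 
R [[-0.744, 0.156, 0.65], [0.111, 0.988, -0.109], [-0.659, -0.009, -0.752]] q [-0.17  0.44 -0.15  2.18  1.95  0.39 -0.72] F [-4.4  2.6  1.9]
tip [0.69476502 0.04420856 0.10294169] to home 0.011278220344552645 lat 0.028306815471443553 d in tool [-0.752  0.017  0.658] tilt 41.19971666378781
```

Past the detent's peak. I'll keep going slowly until the force rises at the stop.

```bash
python3 -m inch '[{"delta_pos":[-0.0012,0,0.001],"twist":[0,0,0]},{"delta_pos":[-0.0012,0,0.001],"twist":[0,0,0]},{"delta_pos":[-0.0012,0,0.001],"twist":[0,0,0]}]'
python3 -m inch '[{"delta_pos":[-0.0012,0,0.001],"twist":[0,0,0]},{"delta_pos":[-0.0012,0,0.001],"twist":[0,0,0]},{"delta_pos":[0,0,0],"twist":[0,0,0]}]'
python3 g2.py
python3 - <<'E'
from h import *
snap('scene','c6');snap('side','s6')
for f in('c6','s6'):
    P,p=cloud(f);m=(P[...,2]>.148)&(P[...,2]<.158)&(P[...,0]>.6)&(P[...,0]<.76)&(np.abs(P[...,1]-.02)<.13)
    if m.sum()>5: print(m.sum(),((P[m]-[.702,.0146,0])@[.99,-.139,0]).min(),cv2.minAreaRect(P[m][:,:2].astype(np.float32)))
E
```

```text
clock: 21.15
ee_pos: [0.5874, 0.0621, 0.2333]
eef_rot: [0.072, 0.933, -0.032, 0.351]
ft_force: [-2.0, 1.1, -0.2]
width: 0.0001
finger_force: 0.8
clock: 21.52
ee_pos: [0.5885, 0.0619, 0.2332]
eef_rot: [0.071, 0.934, -0.032, 0.35]
ft_force: [-33.8, 2.2, 21.4]
width: 0.0
finger_force: 16.9
tool d [-0.0053  0.0032 -0.0509] 
R [[-0.745, 0.155, 0.648], [0.111, 0.988, -0.109], [-0.657, -0.01, -0.753]] q [-0.18  0.44 -0.14  2.17  1.94  0.38 -0.7 ] F [-33.8   2.2  21.4]
tip [0.7007107  0.04297857 0.1028141 ] to home 0.005221032384858891 lat 0.027915568990830187 d in tool [-0.753  0.017  0.657] tilt 41.11393564400647
171 -0.05144553994351073 ((0.6840295791625977, -0.02111874520778656), (0.05888551101088524, 0.2212986797094345), 25.993200302124023)
664 -0.06732921822947324 ((0.6816756129264832, 0.021954059600830078), (0.22943326830863953, 0.10474249720573425), 76.54744720458984)
```

It's at the stop: force rose and motion ended. Backing straight off.

```bash
python3 -m inch '[{"delta_pos":[0.004,0,-0.0034],"twist":[0,0,0]},{"delta_pos":[0.006,0,-0.0053],"twist":[0,0,0]},{"delta_pos":[0.012,0,-0.0105],"twist":[0,0,0]},{"delta_pos":[0.02,0,-0.0175],"twist":[0,0,0]},{"delta_pos":[0.02,0,-0.0175],"twist":[0,0,0]},{"delta_pos":[0.02,0,-0.0175],"twist":[0,0,0]},{"delta_pos":[0,0,0],"twist":[0,0,0]}]'
python3 g2.py; python3 - <<'E'
from h import *
snap('side','s7');snap('scene','c7')
a=cv2.imread('pics/s7.png');b=cv2.imread('pics/c7.png')
cv2.imwrite('pics/v7.png',np.hstack([cv2.resize(a[150:400,100:430],(396,300)),cv2.resize(b,(400,300))]))
P,p=cloud('s7');Q=P-[.702,.0146,0];x=Q@[.99,-.139,0];y=Q@[.139,.99,0];m=(P[...,2]>.08)&(P[...,2]<.15)&(abs(y)<.10)&(abs(x)<.04)
print('face x', m.sum(),np.nanmedian(x[m]),np.nanpercentile(x[m],[5,25,75,95]))
P,p=cloud('c7')
for n,(a,b),z in(('housing',(.52,-.359),(.142,.156)),('pink',(.408,-.016),(.135,.155)),('small',(.585,.2),(.1,.12)),('can',(.674,.335),(.12,.14)),('scan',(.683,-.299),(.13,.16))):
    for f in('scene1','c7','s7'):
        X,_=cloud(f);m=(np.hypot(X[...,0]-a,X[...,1]-b)<.06)&(X[...,2]>z[0])&(X[...,2]<z[1])
        if m.any():print(n,f,m.sum(),np.round(X[m].mean(0),4))
E
```

```text
clock: 22.5
ee_pos: [0.4808, 0.0789, 0.2333]
eef_rot: [0.071, 0.933, -0.032, 0.35]
ft_force: [1.1, -0.4, 0.0]
width: -0.0001
finger_force: 0.0
tool d [-0.0874  0.0031  0.021 ] 
R [[-0.744, 0.155, 0.649], [0.11, 0.988, -0.109], [-0.659, -0.01, -0.752]] q [-0.2   0.34 -0.25  2.38  1.99  0.49 -0.87] F [ 1.1 -0.4  0. ]
tip [0.59314724 0.05994889 0.10308077] to home 0.1140677298180602 lat 0.029764870062452556 d in tool [-0.752  0.016  0.658] tilt 41.194984131634094
face x 977 0.0006599259330061743 [-0.00053392  0.00023905  0.00112168  0.00174071]
housing c7 444 [ 0.5206 -0.3565  0.1491]
housing s7 131 [ 0.5207 -0.3507  0.1484]
pink scene1 360 [ 0.4077 -0.0164  0.1436]
pink c7 360 [ 0.4076 -0.0162  0.1433]
pink s7 159 [ 0.4013 -0.0036  0.1429]
small scene1 181 [0.5842 0.1996 0.1098]
small c7 180 [0.5843 0.1998 0.1097]
small s7 270 [0.5829 0.2058 0.11  ]
can scene1 620 [0.673  0.3339 0.128 ]
can c7 610 [0.6731 0.334  0.1282]
can s7 1315 [0.671  0.3415 0.1288]
scan scene1 1579 [ 0.6821 -0.3084  0.1436]
scan c7 1579 [ 0.6821 -0.3084  0.1436]
scan s7 299 [ 0.6626 -0.2857  0.1415]
```

View pics/v7.png

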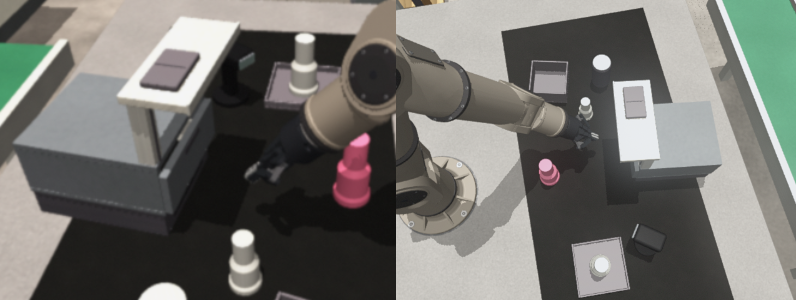

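The composite shows the drawer flush with the cabinet (left half, 185,175), face within 1 mm of home, and the housing upright in the tray (right half, 600,265). The other objects haven't moved and the arm touches nothing.

```bash
python3 -c "
from rig import order;print(order.job_done())"
```

```text
the job is handed in; nothing more can be done
None
```

The housing stands upright in the middle of the tray, the drawer is fully home past its detent (front face within 1 mm of the shut position), the scanner and canister measured unmoved and the bin looks undisturbed, and the job was handed in at about 23 s of the 72 s allowed.

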